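# Seat the bauble stand on its pin

## Task

One of the two dark wooden spiked stands has ridden up on the locating pin of its board: its front end is propped up on top of the pin. Nudge that stand forward along its board, without picking it up, until its round hole drops over the pin and it lies flat on the board, then let go. Leave the other stand, which is already seated, as it is.

Things in the scene. Friction and masses are not known exactly. Their poses are not given: they have to be found in the camera images.
- stand_hole (a point): Stand to seat: dark wood block 160 mm long (own x, rear to front), 80 wide, 18 thick (z up), 0.25 kg. Point: centre of its 33 mm through-hole, half-way up, on the centre line 100 mm from the rear end. Two 45 mm tall spikes stand 38 mm ahead of it. At first the front is propped 7 degrees up on the pin; the hole is 28 to 50 mm short of the pin, up to 7 mm aside.
- stand_rear (a point): Centre of that stand's flat rear end face (80 mm wide, 18 mm high, on the robot's side), half-way up; same axes. Its lower edge lies on the board. Pushed here, square on, the stand slides freely forward over the pin until the hole drops on it.
- board_a_pin (a point): Centre of the top of the fixed upright steel pin under the propped stand: 14 mm in diameter, 16 mm high above its board. Own x runs along the board, the way the stand goes. The fixed plywood board is 12 mm thick, 130 mm wide, reaching 160 mm behind the pin and 90 mm ahead. With the stand seated, its hole centre is 7 mm below this point.
- other_hole (a point): The other stand, identical, already seated flat on the pin of its own identical board some 0.3 to 0.45 m to one side; centre of its hole, half-way up. To be left alone.
Mind the look-alikes: they are no part of the job. What is shaped like the part that bears stand_hole but orange or yellow is not meant.

How it is judged (in metres and radians):
At the end, for the whole second after the job is handed in: The stand's hole is over the pin (centres within 14 mm seen from above, hole centre at least 4 mm below the pin's top), the stand lies flat (within 0.06 rad), and the other stand is within 15 mm of where it was (horizontal distance between stand_hole and board_a_pin below 0.014 m and z of stand_hole in the frame of board_a_pin below -0.004 m and angle between stand_hole's own z axis and vertical below 0.06 rad and distance of other_hole from where it was at the start of the episode below 0.015 m); the robot touches nothing.
It fails at once if the stand is picked up (its hole centre more than 40 mm above the pin's top) (z of stand_hole in the frame of board_a_pin above 0.04 m).
It fails at once if the other stand is shoved or lifted more than 20 mm (distance of other_hole from where it was at the start of the episode above 0.02 m).
It also fails if it takes over 32 s, if anything falls off the work surface, if the arm or the gripper's body presses on something with over 40 N, if the wrist force passes 120 N, or if a joint passes its speed limit or range.

## Robot

A 6-joint arm with a two-finger parallel gripper is mounted at the origin on the work surface. World frame = base frame: x ahead of the robot, y to its left, z up, the work surface at z = 0. Lengths are in mm, angles in degrees, forces in N, time in s.
With the tool pointing down it reaches from about 250 to 775 mm from the base axis. Payload 4 kg.
Tool frame: the origin (TCP) lies midway between the tips of the shut fingers; the grasp point (between the pads) lies r.tcp_to_grasp behind it (r.tcp_to_grasp is the distance from the TCP to the grasp point, in mm); z points along the fingers, y is the line along which they close (so a half turn about z gives the same grasp; the last joint's range is limited). The gripper opens to 94 mm and grips with 3 to 60 N. Pads are 16 mm wide; open, the fingers measure 119 mm over their backs; the gripper's body (75 mm by 177 mm) begins 78 mm behind the grasp point.
Start: joints at [-75.98, 4.996, 78.535, -0, 96.463, -5.907], TCP at [187.455, -517.089, 205.506] pointing down, gripper open.
Joint ranges: [-177.83, 177.83], [-43.37, 116.18], [15.69, 146.23], [-61.86, 241.86], [9.47, 152.12], [-147.06, 147.06]. Speed limits (degrees/s): [159.86, 159.86, 180, 180, 180, 180].

## Interface

Orientations are given as [roll, pitch, yaw] about the fixed x, y, z axes, in that order (R = Rz(yaw) Ry(pitch) Rx(roll)).
In Python, from plant import r gives the robot as it stands.
- The arm moves only by the tool play_rows, never from a script. Its arguments are lists of equal length, an entry for each row: "travel": the shift along the tool's x, y, z in m, a list of three; "turn": the turn about the tool's z in degrees. In form: {"travel": [[x, y, z], ...], "turn": [turn, ...]}. A call has 1 to 8 rows; each row is the pose to reach, as a shift and turn from the pose commanded when the call began, along the tool's axes at that moment; what a row does not reach only later rows make up. A row lasts 1/12 s, in which the tool goes at most 41.7 mm and 7.16 degrees, less where a joint would pass 70% of its speed; a pose out of reach is approached as far as the arm can. A call with a gripper value outside its range is refused whole. "hand" is the closure in counts, from 0 (fully open) to 255 (shut), set as the call begins (left out, the last holds). The fingers move at their own pace and stop on an object; the grip force is fixed at half the most. Time passes only in rows, so rows that repeat a pose let the fingers close. It gives the time, the measured TCP pose, the force, the opening and the grip force at its end, in the units of the state.
- r.get_state(): the state, without advancing time (a new reading comes with each control period).
- r.get_image(name): name is "side" or "top" or "wrist"; returns a dict with "frame" (480x640x3 uint8, red, green, blue), "fx", "fy", "cx", "cy" (pixels), "cam_to_world" (4x4, takes a point from camera to world coordinates). Camera axes: x right, y up, looking along -z (the intrinsics and any distortion apply to the point x, -y, -z); pixel columns grow to the right and rows downward; lengths in mm; the calibration is good to about 2 mm. A picture is of the moment at which its call begins. There is no depth.
- r.close_job(): hands the job in; it is judged then, once.
The state is a dict: "t": time; "qpos": joint angles; "dq": joint speeds; "tau": joint torques, N m; "eef_pos": TCP position; "tcp_rot": TCP orientation; "wrist_force": force on the tool from outside, world axes, zero at the start; "ft_torque": the same for the moment, N m; "width": opening from 0.0 (shut) to 1.0 (fully open); "grip_force": force on a finger pad.
Only numpy, scipy, OpenCV 4.12 (cv2) and the standard library are available. Lean on these libraries where they do the work, as an engineer would, in place of code of your own. Each camera call takes 0.05 s, during which the arm holds its last target. There are 200 camera calls.

## Working session

There is one attempt and no reset: what is moved stays moved. The work goes in short steps, Python scripts to look and compute and a tool call to move; the robot and the scene stay as the last step left them, time stands still between calls to the robot, and variables do not carry over. Pictures are saved under pics/ and viewed, at most 10 in all, crops included, and the job is handed in when it is done.

Besides the shell and the picture viewer there is one more tool, called after "Call:" by a JSON object that holds its "method" and its "body", one argument or row to a line. play_rows: Moves the arm, as the interface text tells. Its arguments: {"type":"object","properties":{"travel":{"type":"array"},"turn":{"type":"array"},"hand":{"type":"number"}},"required":["travel","turn"]}

```bash
mkdir -p pics; python3 - <<'E'
from plant import r
import cv2,numpy as np
s=r.get_state();print({k:np.round(v,2) for k,v in s.items()},r.tcp_to_grasp)
for n in("top","side"):
    i=r.get_image(n);cv2.imwrite(f"pics/{n}0.png",i["frame"][:,:,::-1]);print(n,[k for k in i],i["fx"],i["fy"],i["cx"],i["cy"],np.round(i["cam_to_world"],3).tolist())
E
```

```text
{'t': np.float64(0.0), 'qpos': array([-75.98,   5.04,  78.62,  -0.  ,  96.46,  -5.91]), 'dq': array([ 0.03, -0.06, -0.02,  0.11,  0.04, -0.01]), 'tau': array([-0.000e+00, -3.402e+01, -3.024e+01,  7.000e-02,  3.000e-02,
       -0.000e+00]), 'eef_pos': array([ 187.32, -516.54,  204.31]), 'tcp_rot': array([-1.7987e+02, -1.0000e-02,  1.9930e+01]), 'wrist_force': array([-0.4 ,  0.23, -0.37]), 'ft_torque': array([-0.  ,  0.02,  0.1 ]), 'grip_force': np.float64(0.0), 'width': np.float64(1.0)} 18.8
top ['frame', 'fx', 'fy', 'cx', 'cy', 'cam_to_world'] 490.40809465981556 490.40809465981556 315.85403479760424 245.7470392919913 [[-0.017, 0.982, -0.188, 393.304], [-1.0, -0.011, 0.028, 39.511], [0.026, 0.188, 0.982, 821.254], [0.0, 0.0, 0.0, 1.0]]
side ['frame', 'fx', 'fy', 'cx', 'cy', 'cam_to_world'] 551.9692350740324 551.9692350740324 322.1250911751506 236.14354587380106 [[-0.868, 0.277, -0.411, 181.753], [-0.496, -0.454, 0.74, 661.42], [0.018, 0.847, 0.532, 532.286], [0.0, 0.0, 0.0, 1.0]]
```

View pics/top0.png

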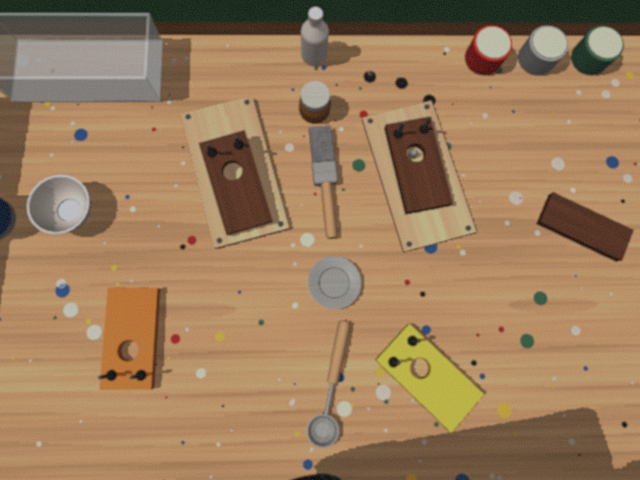

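View pics/side0.png

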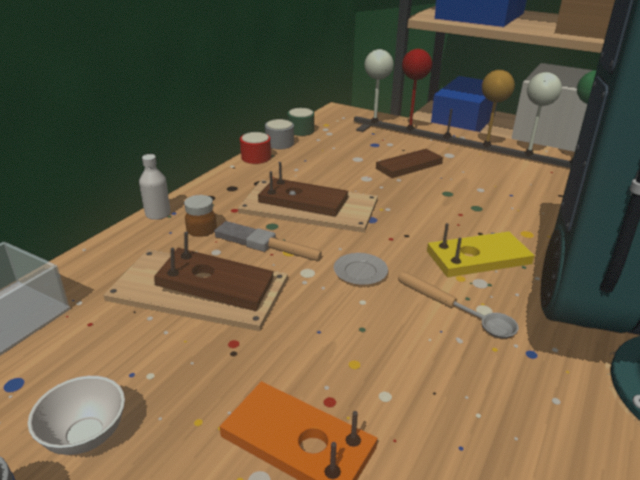

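The top view has two dark spiked stands: left at (236,183) and right at (418,165). The plain dark block at (586,227) has no spikes, and the orange (130,338) and yellow (430,378) ones are look-alikes. The right hole shows grey steel at (412,153) and the left hole shows only wood, so the left stand looks like the propped one. I'll confirm that with an enlarged crop.

```bash
python3 - <<'E'
import cv2,numpy as np
t=cv2.imread("pics/top0.png");s=cv2.imread("pics/side0.png")
a=cv2.resize(t[90:255,175:300],None,fx=3.6,fy=3.6,interpolation=cv2.INTER_CUBIC)
b=cv2.resize(t[120:180,380:440],(200,200),interpolation=cv2.INTER_CUBIC)
c=cv2.resize(s[220:330,100:300],(340,187))
o=np.zeros((594,800,3),np.uint8);o[:a.shape[0],:a.shape[1]]=a;o[:200,455:655]=b;o[210:397,455:795]=c
cv2.imwrite("pics/crop1.png",o)
E
```

```text
(no output)
```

View pics/crop1.png

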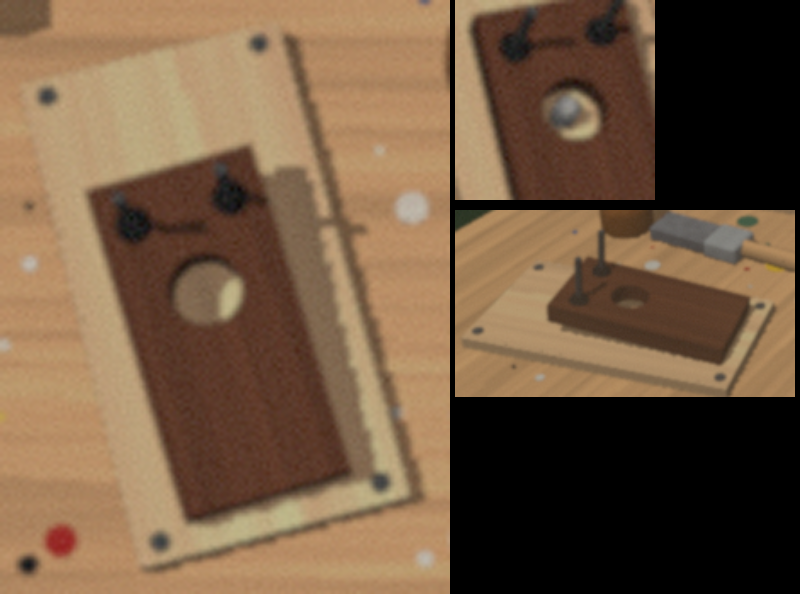

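The crop confirms it. The left stand has a wide shadow under its front and only plywood in its hole; the right one has its pin in the hole and sits flat. Next I'll measure the left stand.

```bash
cat > h.py <<'E'
import numpy as np
def ray(i,px,z):
    px=np.atleast_2d(px).astype(float);M=np.array(i["cam_to_world"])
    d=np.c_[(px[:,0]-i["cx"])/i["fx"],-(px[:,1]-i["cy"])/i["fy"],-np.ones(len(px))]@M[:3,:3].T
    return M[:3,3]+d*((z-M[2,3])/d[:,2])[:,None]
E
python3 - <<'E'
from plant import r
from h import *
import cv2
i=r.get_image("top");f=lambda p:np.array(p)/3.6+[175,90]-0.36
c=ray(i,f([(22,85),(285,30),(415,497),(145,568)]),12)
n=ray(i,f([(47,96),(259,43),(381,482),(160,542)]),12)
print("corners",c.round(1)[:,:2].tolist(),"sides",[round(np.linalg.norm(c[k]-c[k-1])) for k in range(4)])
print("nails",n.round(1)[:,:2].tolist(),[round(np.linalg.norm(n[k]-n[k-1])) for k in range(4)])
ax=(n[0]+n[1]-n[2]-n[3])[:2];print("board yaw",np.degrees(np.arctan2(ax[1],ax[0])))
u=ax/np.linalg.norm(ax);ctr=(c.mean(0)[:2]+n.mean(0)[:2])/2;pin=ctr+35*u;print("ctr",c.mean(0),n.mean(0),"pin",pin)
q=r.get_image("top")["frame"];b=cv2.GaussianBlur(q,(3,3),0).astype(int)
m=((b.sum(2)<260)&(b[:,:,0]>b[:,:,2])).astype(np.uint8);m[:,:190]=0;m[:,290:]=0;m[:120]=0;m[245:]=0
k=max(cv2.findContours(m,0,2)[0],key=cv2.contourArea);print(cv2.minAreaRect(k),cv2.boxPoints(cv2.minAreaRect(k)).tolist())
rear=ray(i,f([(185,521),(352,472)]),30);fr=ray(i,f([(88,190),(250,147)]),49)
print("rear",rear,"front",fr,[np.linalg.norm(rear[0]-rear[1]),np.linalg.norm(fr[0]-fr[1]),np.linalg.norm(fr.mean(0)-rear.mean(0))])
a=(fr.mean(0)-rear.mean(0))[:2];print("stand yaw",np.degrees(np.arctan2(a[1],a[0])))
h=rear.mean(0)[:2]+100*np.cos(.122)*a/np.linalg.norm(a);w=np.array([-u[1],u[0]])
print("hole",h,"short",(pin-h)@u,"aside",(h-pin)@w,"rear along/aside vs pin",(rear.mean(0)[:2]-pin)@u,(rear.mean(0)[:2]-pin)@w)
print("hole ray",ray(i,f([(208,292)]),42))
E
```

```text
corners [[788.3, 249.9], [816.9, 122.0], [579.8, 59.5], [547.3, 184.8]] sides [250, 131, 245, 130]
nails [[782.4, 237.6], [810.0, 134.7], [587.2, 75.4], [559.5, 178.2]] [231, 107, 231, 106]
board yaw 14.92194102517319
ctr [683.05164899 154.06135538  12.        ] [684.78613343 156.47263789  12.        ] pin [717.73860515 164.27959608]
((236.08717346191406, 182.6238555908203), (96.83623504638672, 47.89131164550781), 73.3007583618164) [[199.23855590820312, 143.12844848632812], [245.110107421875, 129.36697387695312], [272.935791015625, 222.1192626953125], [227.06423950195312, 235.8807373046875]]
rear [[565.49428125 163.93468234  30.        ]
 [587.70500492  87.88204073  30.        ]] front [[718.05733538 208.26211327  49.        ]
 [738.82795908 134.0313566   49.        ]] [np.float64(79.22954336834063), np.float64(77.08193072261055), np.float64(159.57383349097864)]
stand yaw 16.59029916282331
hole [671.72440074 154.24874725] short 47.045464375905816 aside 2.156204435531639 rear along/aside vs pin -146.26011115762176 -0.7335784146541975
hole ray [[670.77576157 153.40746639  42.        ]]
```

Call:
{"method": "play_rows", "body": {
  "travel": [
    [0.015,-0.013,0],
    [0.045,-0.039,0],
    [0.075,-0.066,0],
    [0.105,-0.092,0],
    [0.135,-0.118,0],
    [0.165,-0.144,0],
    [0.195,-0.171,0],
    [0.225,-0.197,0]
  ],
  "turn": [0,1,2,3,4,4,4,4],
  "hand": 145
}}

```text
t: 0.87
eef_pos: [332.2, -253.3, 205.4]
tcp_rot: [180.0, -0.0, 15.9]
wrist_force: [1.4, 0.1, 0.7]
width: 0.47
grip_force: 0.0
```

Call:
{"method": "play_rows", "body": {
  "travel": [
    [0.028,-0.028,0],
    [0.056,-0.056,0],
    [0.084,-0.085,0],
    [0.112,-0.113,0],
    [0.14,-0.141,0],
    [0.168,-0.17,0],
    [0.196,-0.198,0],
    [0.22,-0.222,0]
  ],
  "turn": [0,0,0,0,0,0,0,0]
}}

```text
t: 1.53
eef_pos: [483.0, 21.3, 205.3]
tcp_rot: [-180.0, -0.0, 16.0]
wrist_force: [0.6, -1.1, 0.3]
width: 0.433
grip_force: 0.0
```

Call:
{"method": "play_rows", "body": {
  "travel": [
    [0.025,-0.025,0.01],
    [0.05,-0.05,0.03],
    [0.07,-0.07,0.06],
    [0.076,-0.077,0.09],
    [0.076,-0.077,0.11],
    [0.076,-0.077,0.12],
    [0.076,-0.077,0.12]
  ],
  "turn": [0,0,0,0,0,0,0]
}}

```text
t: 2.12
eef_pos: [532.2, 113.4, 82.1]
tcp_rot: [-179.9, 0.4, 15.9]
wrist_force: [-0.6, -0.1, -0.5]
width: 0.432
grip_force: 0.0
```

```bash
python3 - <<'E'
from plant import r
import cv2,numpy as np
s=r.get_state();print({k:np.round(s[k],2) for k in("t","eef_pos","tcp_rot","width")})
w=r.get_image("wrist");print(np.round(w["cam_to_world"],2).tolist(),w["fx"],w["cx"],w["cy"])
cv2.imwrite("pics/w1.png",w["frame"][:,:,::-1])
E
```

```text
{'t': np.float64(2.12), 'eef_pos': array([532.16, 113.39,  82.06]), 'tcp_rot': array([-179.95,    0.38,   15.95]), 'width': np.float64(0.43)}
[[0.27, 0.93, 0.25, 604.27], [-0.96, 0.27, 0.07, 132.72], [-0.0, -0.26, 0.97, 260.39], [0.0, 0.0, 0.0, 1.0]] 380.45222595276545 318.6680717752457 240.49003836809675
```

View pics/w1.png

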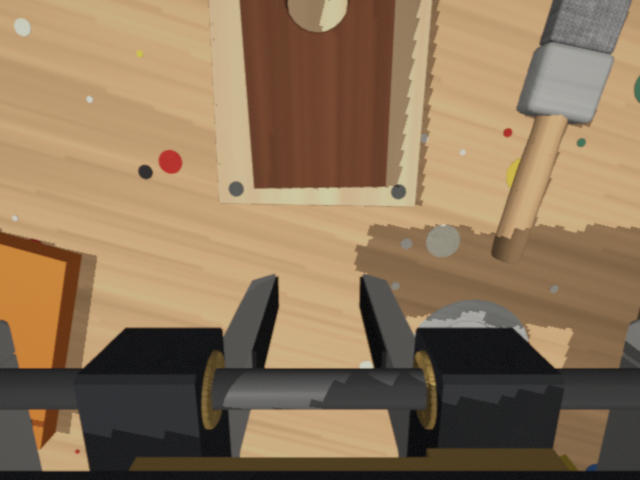

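The wrist view shows the fingers straddling column 320. The stand's rear edge runs from (253,188) to (387,186), so it's centred and square. The board's rear corners are at (220,204) and (415,206).

```bash
python3 - <<'E'
from plant import r
from h import *
w=r.get_image("wrist");s=r.get_state();p=s["eef_pos"]
R=ray(w,[(253,188),(387,186)],30);B=ray(w,[(220,204),(415,206)],12);H=ray(w,[(317.5,2)],38)
y=np.radians(15.95);X=np.array([np.cos(y),np.sin(y)]);Y=np.array([np.sin(y),-np.cos(y)])
for n,q in(("rear",R),("boardrear",B)):
    d=q[:,:2]-p[:2];print(n,q.round(1).tolist(),"tool x",d@X,"tool y",d@Y,np.linalg.norm(q[1]-q[0]))
# board axis 14.9deg
u=np.array([np.cos(.2604),np.sin(.2604)]);print("pin",B.mean(0)[:2]+160*u)
E
```

```text
rear [[566.8, 163.4, 30.0], [590.4, 85.0, 30.0]] tool x [44.56891929 45.71600992] tool y [-39.43793526  42.43272008] 81.87869089749815
boardrear [[547.5, 184.4, 12.0], [581.8, 59.1, 12.0]] tool x [31.78143322 30.3242201 ] tool y [-64.98963659  64.91019098] 129.90800080877526
pin [719.26039005 162.97243638]
```

Call:
{"method": "play_rows", "body": {
  "travel": [
    [0,0,0.02],
    [0.003,0.001,0.045],
    [0.006,0.0015,0.06],
    [0.01,0.0015,0.065],
    [0.014,0.0015,0.065],
    [0.018,0.0015,0.065],
    [0.018,0.0015,0.065]
  ],
  "turn": [0,0,0,0,0,0,0]
}}

```text
t: 2.8
eef_pos: [554.7, 117.2, 23.0]
tcp_rot: [180.0, -0.3, 15.9]
wrist_force: [-0.0, 0.3, 0.4]
width: 0.433
grip_force: 0.0
```

Call:
{"method": "play_rows", "body": {
  "travel": [
    [0.004,0,0.002],
    [0.008,0,0.002],
    [0.012,0,0.002],
    [0.016,0,0.002],
    [0.02,0,0.002],
    [0.024,0,0.002],
    [0.028,0,0.002],
    [0.032,0,0.002]
  ],
  "turn": [0,0,0,0,0,0,0,0]
}}

```text
t: 3.47
eef_pos: [582.8, 125.8, 18.5]
tcp_rot: [180.0, 0.1, 15.9]
wrist_force: [-4.4, -1.7, 3.1]
width: 0.432
grip_force: 2.1
```

Call:
{"method": "play_rows", "body": {
  "travel": [
    [0.003,0,0],
    [0.006,0.0005,0],
    [0.009,0.001,0],
    [0.012,0.001,0],
    [0.015,0.0015,0],
    [0.018,0.002,0],
    [0.021,0.002,0],
    [0.023,0.002,0]
  ],
  "turn": [0,0,0,0,0,0,0,0]
}}

```text
t: 4.13
eef_pos: [605.8, 130.0, 18.4]
tcp_rot: [180.0, 0.0, 15.9]
wrist_force: [-3.9, -0.9, 3.1]
width: 0.428
grip_force: 1.8
```

```bash
python3 - <<'E'
from plant import r
import cv2,numpy as np
s=r.get_state();print({k:np.round(s[k],2) for k in("t","eef_pos","wrist_force")})
t=r.get_image("top")["frame"][:,:,::-1];d=r.get_image("side")["frame"][:,:,::-1]
o=np.zeros((460,800,3),np.uint8)
o[:,:349]=cv2.resize(t[90:255,175:300],(349,460),interpolation=2);o[:248,350:800]=cv2.resize(d[220:330,100:300],(450,248),interpolation=2)
w=r.get_image("wrist")["frame"][:,:,::-1];o[250:460,350:630]=cv2.resize(w,(280,210))
cv2.imwrite("pics/c2.png",o)
E
```

```text
{'t': np.float64(4.13), 'eef_pos': array([605.83, 130.02,  18.45]), 'wrist_force': array([-3.94, -0.86,  3.13])}
```

View pics/c2.png

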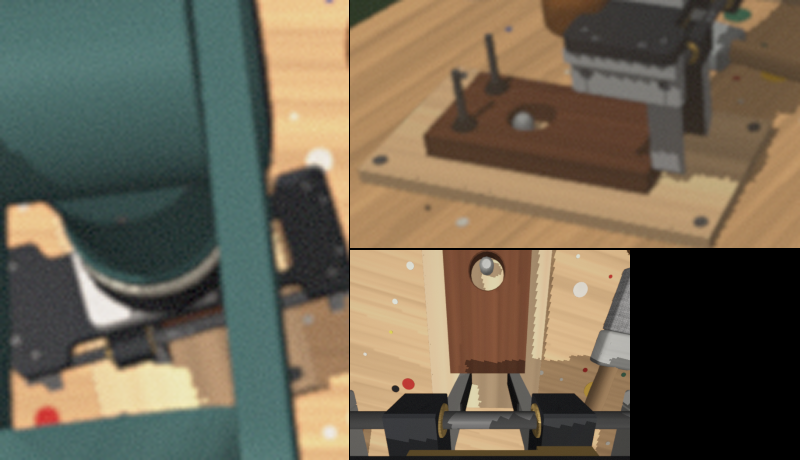

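The side and wrist crops show the stand down on the board with the pin inside the hole, close to its front rim. I'll push about 6 mm more to centre it.

Call:
{"method": "play_rows", "body": {
  "travel": [
    [0.002,0,0],
    [0.003,0,0],
    [0.004,0,0],
    [0.005,0,0],
    [0.006,0,0],
    [0.006,0,0]
  ],
  "turn": [0,0,0,0,0,0]
}}

```text
t: 4.78
eef_pos: [611.6, 132.0, 18.4]
tcp_rot: [-180.0, -0.0, 15.9]
wrist_force: [-2.2, -1.1, 0.8]
width: 0.434
grip_force: 0.9
```

Call:
{"method": "play_rows", "body": {
  "travel": [
    [-0.01,0,0],
    [-0.03,0,0],
    [-0.05,0,-0.01],
    [-0.07,0,-0.04],
    [-0.09,0,-0.08],
    [-0.12,0,-0.11],
    [-0.15,0,-0.12],
    [-0.18,0,-0.13]
  ],
  "turn": [0,0,0,0,0,0,0,0]
}}

```text
t: 5.45
eef_pos: [439.2, 82.5, 151.5]
tcp_rot: [179.9, -0.4, 15.9]
wrist_force: [0.9, -0.5, -0.4]
width: 0.429
grip_force: 0.0
```

Call:
{"method": "play_rows", "body": {
  "travel": [
    [-0.02,0.02,0],
    [-0.04,0.05,0],
    [-0.05,0.08,0],
    [-0.06,0.11,0],
    [-0.06,0.14,0],
    [-0.06,0.16,0],
    [-0.06,0.17,0],
    [-0.06,0.17,0]
  ],
  "turn": [0,0,0,0,0,0,0,0]
}}

```text
t: 6.12
eef_pos: [428.1, -99.0, 148.6]
tcp_rot: [179.9, -0.1, 15.8]
wrist_force: [-0.5, 1.7, 1.1]
width: 0.43
grip_force: 0.0
```

```bash
python3 - <<'E'
from plant import r
import cv2,numpy as np
s=r.get_state();print({k:np.round(s[k],2) for k in("t","eef_pos","wrist_force","dq")})
t=r.get_image("top")["frame"][:,:,::-1];d=r.get_image("side")["frame"][:,:,::-1]
o=np.zeros((594,800,3),np.uint8)
o[:,:450]=cv2.resize(t[90:255,175:300],(450,594),interpolation=2);o[:187,455:795]=cv2.resize(d[220:330,100:300],(340,187),interpolation=2)
o[200:420,455:705]=cv2.resize(t[90:255,355:480],(250,220))
cv2.imwrite("pics/c3.png",o)
E
```

```text
{'t': np.float64(6.12), 'eef_pos': array([428.07, -99.02, 148.56]), 'wrist_force': array([-0.46,  1.74,  1.15]), 'dq': array([ 2.76, -1.1 ,  1.26,  1.35,  1.58,  1.36])}
```

View pics/c3.png

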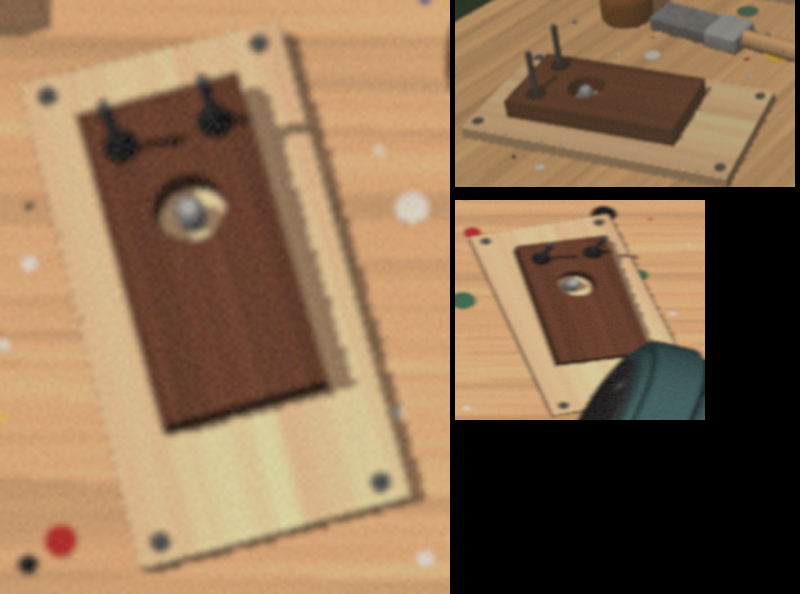

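The stand lies flat: its shadow is even along its length and the pin sits near the middle of the hole. The other stand hasn't moved, and the arm is clear.

```bash
python3 -c "
from plant import r
print(r.close_job())"
```

```text
the job is handed in; nothing more can be done
None
```

The propped stand (the left one in the top view) was pushed forward until its hole dropped over the pin and it lay flat, the other stand was not touched, and the job was handed in at about 6 s; no verdict was returned.

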